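Set and lock the divider on the bread tray

ROBOT

A 6-joint arm with a two-finger parallel gripper is mounted at the origin on the work surface. World frame = base frame: x ahead of the robot, y to its left, z up, the work surface at z = 0. Lengths are in m, angles in rad, forces in N, time in s.
With the tool pointing down it reaches from about 0.35 to 0.95 m from the base axis. Payload 17.4 kg.
Tool frame: the origin (TCP) lies between the finger pads, 19 mm behind the fingertips; this is the grasp point; z points along the fingers, y is the line along which they close (so a half turn about z gives the same grasp; the last joint's range is limited). The gripper opens to 93 mm and grips with 3 to 60 N. Pads are 15 mm wide; open, the fingers measure 128 mm over their backs; the gripper's body (75 mm by 188 mm) begins 65 mm behind the grasp point.
Start: joints at [-1.305, 0.116, 1.442, -0, 1.584, -0.038], TCP at [0.202, -0.644, 0.237] pointing down, gripper open.
Joint ranges: [-2.83, 2.83], [-0.83, 2.19], [0.07, 2.5], [-1.14, 4.28], [0.01, 3], [-2.97, 2.97]. Speed limits (rad/s): [1.89, 1.89, 2.22, 3.14, 3.14, 3.14].

INTERFACE

Orientations are given as a unit quaternion [w, x, y, z].
In Python, from station import robot, vision gives the robot as it stands. The module is installed in compiled form; this text tells all that it offers.
- The arm moves only by the shell command python3 -m inch 'ROWS' [OPENING] [FORCE]. ROWS is a JSON object whose one key "commands" holds a list of rows, each a list of 2 entries, a list of its own where there are three numbers: the shift along the tool's x, y, z in m, then the turn about the tool's z in rad. A call has 1 to 12 rows; each row shifts and turns the commanded pose from where the row before left it, along the tool's axes as they then stand; what a row does not reach is not made up. A row lasts 1/12 s, in which the tool goes at most 41.7 mm and 7.16 degrees, less where a joint would pass 70% of its speed; a pose out of reach is approached as far as the arm can. A call is refused whole if a number of a shift passes 0.0417 or a number of a turn 0.125, either way. A call with a gripper value outside its range is refused whole. OPENING is the opening, from 0 (shut) to 1 (fully open), set as the call begins (- or left out, the last holds). The fingers move at their own pace and stop on an object; FORCE is the grip in N (left out, the last holds). Time passes only in rows, so rows that do not move let the fingers close. It gives the time, the measured TCP pose, the force, the opening and the grip force at its end, in the units of the state.
- robot.observe(): the state, without advancing time (a new reading comes with each control period).
- vision.read_camera(name): name is "scene" or "side" or "wrist"; returns a dict with "color" (420x560x3 uint8, red, green, blue), "camera_matrix" (3x3 intrinsics, pixels), "k1" (the pictures are not rectified: a ray, as slopes to the right and down, at radius r is drawn at 1 + k1 r^2 times it, then the intrinsics apply), "position" and "attitude" of the camera in the world. Camera axes: x right, y down, z forward; pixel columns grow to the right and rows downward; lengths in m; the calibration is good to about 2 mm. A picture is of the moment at which its call begins. There is no depth.
- robot.finish_job(): hands the job in; it is judged then, once.
The state is a dict: "t": time; "joints": joint angles; "joint_velocities": joint speeds; "effort": joint torques, N m; "ee_pos": TCP position; "tool_rot": TCP orientation; "ft_force": force on the tool from outside, world axes, zero at the start; "moment": the same for the moment, N m; "grip_width": finger opening in m; "grip_force": force on a finger pad.
Only numpy, scipy, OpenCV 4.12 (cv2) and the standard library are available. Lean on these libraries where they do the work, as an engineer would, in place of code of your own. Each camera call takes 0.05 s, during which the arm holds its last target. There are 200 camera calls.

TASK

Gently slide the iron divider on the bread tray up against the tin loaf (the long brick-shaped one) without shoving the loaf along. Then tighten the divider's hand knob clockwise until you feel its resistance rise sharply, give it just one eighth of a turn (45 degrees) more, and let go. Leave the other bread and things on the counter where they are.

Things in the scene. Friction and masses are not known exactly. Their poses are not given: they have to be found in the camera images.
- tray: Black iron bread tray, fixed. Origin: on the counter under the loaves' area; x across the tray, away from the robot, y along it. Floor 8 mm above the counter, 250 x 500 mm (x -115 to 135, y -250 to 250). Rail 34 mm high on the robot's side, 64 mm on the others. A guide bar runs along y at x = -175, outside the rail. Position and yaw vary.
- divider: Black iron divider that slides only along the tray's y (3 N friction, 180 mm either way). Axes as the tray's; origin at counter height in its panel's mid plane. Panel 6 mm thick (y -3 to 3), x -88 to 112, z 14 to 114. At x = -175 a grey carriage 56 x 66 mm, top z = 60, rides the guide bar and bears the knob; a low arm (to x = -92, top z = 55) joins it to the panel. Push it by the knob.
- knob: Black hand knob on a vertical screw on the divider's carriage (x = -175, y = 0 of the divider). Origin on the screw axis, 70 mm above the counter. A hub 32 mm wide and 8 mm high bears an upright grip bar 46 mm long (along the knob's x), 14 mm thick (its y), from 8 to 42 mm above the origin. Tightens clockwise seen from above and stays where it is left. Where it bites cannot be told from its pose.
- knob_grip (a point): Point on the knob's axis, 33 mm above its origin, within the grip bar: the TCP height for pinching the bar from above. The knob starts slack and runs free (0.03 N m) for 0.5 to 1.9 rad, different each time; then the screw bites: the torque jumps to about 0.3 N m and rises 0.1 N m per rad from there. Turn slowly: after a quick step a hand at rest feels less.
- shoe (a joint): How far the knob's screw has pressed the clamp shoe, m: 0 until the screw bites, then 0.0005 m per rad of further turn (an eighth of a turn: 0.0004 m). The reading is too noisy to judge this by; feel the torque.
- tin_loaf: Tin loaf, brick-shaped, firm, 0.9 kg: 170 mm along its x, 100 mm along its y (flat sides), 115 mm high. Origin under its middle, on the tray floor. Stands loose in the tray, square to it within 0.01 rad, on one side of the divider or the other. Pushing it along takes about 5 N.
- round_loaf: Round loaf, 150 mm across, 90 mm high, standing loose in the tray on the other side of the divider. Origin under its middle. Leave alone.
- seed_roll_a: Seeded roll 110 x 58 x 45 mm, origin under its middle. Loose on the counter beside the tray; leave alone.
- seed_roll_b: Seeded roll 110 x 58 x 45 mm, origin under its middle. Loose on the counter beside the tray; leave alone.
- mug: White mug 80 mm wide, 90 mm high, origin under its middle. Loose on the counter beside the tray; leave alone.
- jam_jar: Amber jar 66 mm wide, 90 mm high, origin under its middle. Loose on the counter beside the tray; leave alone.
- bench_brush: Hand brush 260 mm long, lying along its x. Loose on the counter beside the tray; leave alone.
- flour_tin: Metal tin 90 mm wide, 130 mm high, origin under its middle. Loose on the counter beside the tray; leave alone.
Things that resemble listed ones, but are neither listed nor needed, are in the scene too. What is shaped like the tin_loaf but purple is not meant.

How it is judged:
By the outcome, as a careful person would: the job done as asked, in the order asked, and still so for the second after the job is handed in, with the robot touching nothing.
It also fails if it takes over 72 s, if anything falls off the work surface, if the arm or the gripper's body presses on something with over 40 N, if the wrist force passes 120 N, or if a joint passes its speed limit or range.

## Working session

There is one attempt and no reset: what is moved stays moved. The work goes in short steps, Python scripts to look and compute and a shell command to move; the robot and the scene stay as the last step left them, time stands still between calls to the robot, and variables do not carry over. Pictures are saved under pics/ and viewed, at most 10 in all, crops included, and the job is handed in when it is done.

```bash
mkdir -p pics
cat > h.py <<'E'
import numpy as np, cv2
from scipy.spatial.transform import Rotation as R
from station import robot, vision
def rot(q): 
    q=np.array(q,float)
    return q if q.shape==(3,3) else R.from_quat(q,scalar_first=True).as_matrix()
def ray(c,u,v):
    K=np.array(c["camera_matrix"]);k=c["k1"]
    d=np.array([(u-K[0,2])/K[0,0],(v-K[1,2])/K[1,1]]);s=d.copy()
    for _ in range(20): s=d/(1+k*(s@s))
    return np.array(c["position"]),rot(c["attitude"])@np.array([s[0],s[1],1])
def onz(c,u,v,z):
    p,d=ray(c,u,v);return p+d*(z-p[2])/d[2]
def proj(c,P):
    K=np.array(c["camera_matrix"]);q=rot(c["attitude"]).T@(np.array(P)-c["position"])
    s=q[:2]/q[2];s=s*(1+c["k1"]*(s@s));return K[0,0]*s[0]+K[0,2],K[1,1]*s[1]+K[1,2]
def grab(n,f=None):
    c=vision.read_camera(n)
    if f: cv2.imwrite("pics/"+f,cv2.cvtColor(c["color"],cv2.COLOR_RGB2BGR))
    return c
E
python3 - <<'E'
from h import *
import pickle
for n in("scene","side"):
    c=grab(n,n+"0.png");pickle.dump(c,open(n+".pkl","wb"));print(n,c["position"],c["attitude"],c["camera_matrix"],c["k1"])
print(robot.observe())
E
```

```text
scene [ 1.82609149 -0.40366513  1.10450683] [-0.35926542  0.71391863  0.53487385 -0.27415052] [[546.29316446   0.         276.01460025]
 [  0.         546.29316446 210.51486545]
 [  0.           0.           1.        ]] -0.22384748615965086
side [-0.04872886  0.76724075  1.19012246] [ 0.10390596 -0.2772597   0.89578477 -0.33151208] [[505.65118682   0.         293.68124229]
 [  0.         505.65118682 203.76158536]
 [  0.           0.           1.        ]] -0.1619495756137993
{'t': 0.1, 'joints': array([-1.30482686e+00,  1.16434478e-01,  1.44215931e+00,  1.62486378e-05,
        1.58401744e+00, -3.78103902e-02]), 'joint_velocities': array([ 1.71334483e-04, -6.66654951e-05, -1.40284803e-03, -4.21255271e-04,
       -4.17762801e-05,  2.50373593e-04]), 'effort': array([ 2.41752925e-03, -7.22883797e+01, -6.23864579e+01,  7.81229138e-02,
        2.27223389e-02, -7.78640401e-05]), 'ee_pos': array([ 0.20186043, -0.64394674,  0.2368057 ]), 'tool_rot': array([-5.06903557e-04,  9.88486741e-01,  1.51306654e-01, -4.99026823e-05]), 'ft_force': array([ 0.61884841,  0.76115782, -0.558751  ]), 'moment': array([ 0.01471385,  0.05142956, -0.03041339]), 'grip_force': 0.0, 'grip_width': 0.09288068154542897}
```

View pics/scene0.png

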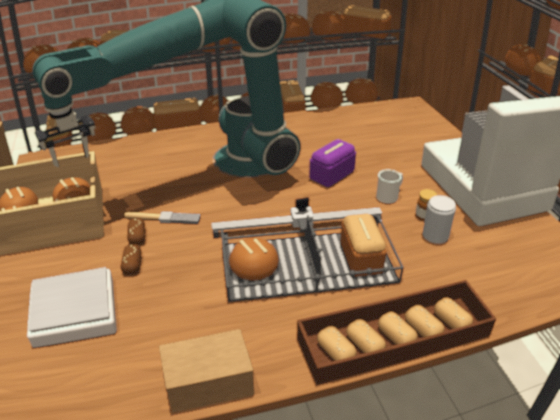

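View pics/side0.png

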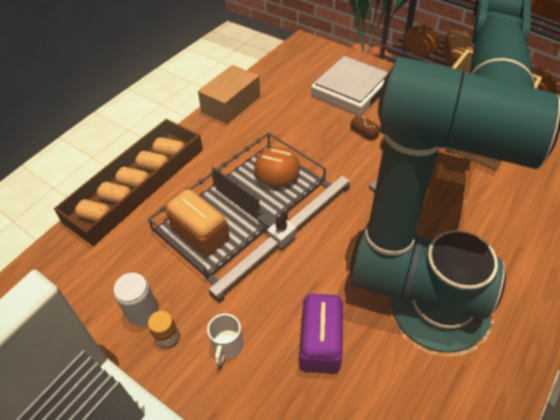

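The scene view shows the knob at (303,207), the tin loaf at (363,242) and the round loaf at (254,258). In the side view the knob is at (281,222), the tin loaf at (197,222) and the round loaf at (277,167).

Things that could be taken for the tin loaf: the purple brick at scene (333,162), which is excluded; the wooden box at (205,370), outside the tray; and the small rolls in the dark box at (398,330). I choose the orange brick in the tray at (363,242). The only knob is on the carriage at (303,207). A close crop comes next.

Run:
```python
import cv2,numpy as np
a=cv2.imread("pics/scene0.png")[180:300,205:405]; b=cv2.imread("pics/side0.png")[130:305,145:365]
a=cv2.resize(a,None,fx=4,fy=4,interpolation=cv2.INTER_CUBIC);b=cv2.resize(b,None,fx=3.4,fy=3.4,interpolation=cv2.INTER_CUBIC)
cv2.imwrite("pics/ca.png",a);cv2.imwrite("pics/cb.png",b)
```

```text
(no output)
```

View pics/ca.png

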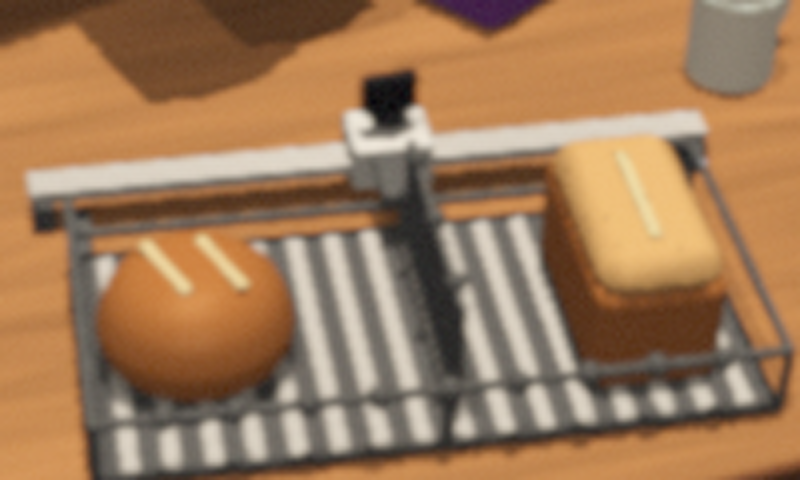

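View pics/cb.png

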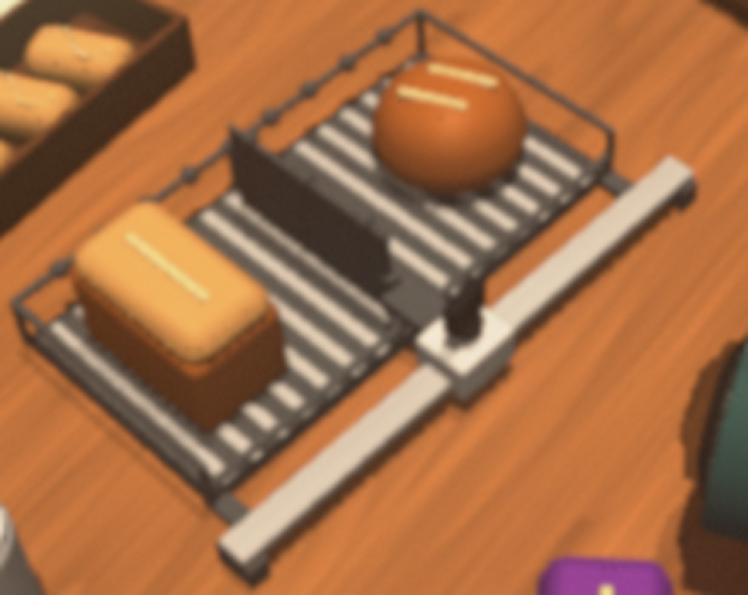

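The crops confirm the choice: an orange brick on the tray's +y side, with the divider between it and the round loaf, and the knob on the carriage. Next I'll measure positions.

Run:
```python
from h import *
import pickle
S=pickle.load(open("scene.pkl","rb"));D=pickle.load(open("side.pkl","rb"))
A=lambda x,y:(205+x/4,180+y/4); B=lambda x,y:(145+x/3.4,130+y/3.4)
def tri(a,b):
    p,d=ray(S,*a);q,e=ray(D,*b);t=np.linalg.lstsq(np.c_[d,-e],q-p,rcond=None)[0]
    P,Q=p+d*t[0],q+e*t[1];return (P+Q)/2,np.linalg.norm(P-Q)
print("knobtop",tri(A(388,77),B(467,285)),onz(S,*A(388,77),.112),onz(D,*B(467,285),.112))
print("bar -y, +y",tri(A(30,178),B(682,168)),tri(A(705,118),B(232,545)))
print("loaf bottom -y: +x,-x",onz(S,*A(600,380),.008),onz(D,*B(285,365),.008),"+y-x",onz(D,*B(210,428),.008))
print("panel top",onz(D,*B(233,130),.114),onz(D,*B(388,242),.114))
print("tray floor corner -x+y",onz(D,*B(212,495),.008))
```

```text
knobtop (array([0.48446178, 0.05737317, 0.11105718]), np.float64(0.010036426126034139)) [0.49022285 0.0603322  0.112     ] [0.48220933 0.05293597 0.112     ]
bar -y, +y (array([ 0.43708253, -0.2236468 ,  0.0351038 ]), np.float64(0.0018805708220696242)) (array([0.52030206, 0.32536613, 0.03866037]), np.float64(0.00964077322308024))
loaf bottom -y: +x,-x [0.76241778 0.13705442 0.008     ] [0.61123804 0.14538761 0.008     ] +y-x [0.62160644 0.23267504 0.008     ]
panel top [0.75440735 0.02622995 0.114     ] [0.56205442 0.05351324 0.114     ]
tray floor corner -x+y [0.57690122 0.28240974 0.008     ]
```

```bash
python3 -m inch '{"commands":[[[0.024,-0.029,-0.002],0],[[0.024,-0.029,-0.002],0],[[0.024,-0.029,-0.002],0],[[0.024,-0.029,-0.002],0],[[0.024,-0.029,-0.002],0],[[0.024,-0.029,-0.002],0],[[0.024,-0.029,-0.002],0],[[0.024,-0.029,-0.002],0],[[0.024,-0.029,-0.002],0],[[0.024,-0.029,-0.002],0],[[0.024,-0.029,-0.002],0],[[0.024,-0.029,-0.002],0]]}' 1; python3 -m inch '{"commands":[[[0.024,-0.029,-0.002],0],[[0.024,-0.029,-0.002],0],[[0.024,-0.029,-0.002],0],[[0.024,-0.029,-0.002],0],[[0.024,-0.029,-0.002],0],[[0.024,-0.029,-0.002],0],[[0.024,-0.029,-0.002],0],[[0.024,-0.029,-0.002],0],[[0,0,0],0],[[0,0,0],0],[[0,0,0],0]]}'
python3 - <<'E'
from h import *
import pickle
c=grab("wrist","w0.png");pickle.dump(c,open("wrist.pkl","wb"));o=robot.observe();print(o["ee_pos"],o["joints"],c["position"],proj(c,(.485,.056,.112)))
E
```

```text
t: 1.1
ee_pos: [0.3727, -0.2241, 0.2614]
tool_rot: [0.0, 0.989, 0.151, 0.0]
ft_force: [0.5, -0.5, -0.5]
grip_width: 0.093
grip_force: 0.0
t: 2.02
ee_pos: [0.4862, 0.0528, 0.2771]
tool_rot: [0.0, 0.988, 0.152, -0.0]
ft_force: [-0.4, -0.4, -0.3]
grip_width: 0.093
grip_force: 0.0
[0.48617087 0.05225422 0.27724898] [ 5.50130511e-02 -3.02632216e-01  1.76789021e+00 -2.02454650e-04
  1.67671834e+00  1.32249398e+00] [0.5613459  0.0756261  0.42403368] (np.float64(274.50146335187526), np.float64(196.5188843417716))
```

View pics/w0.png

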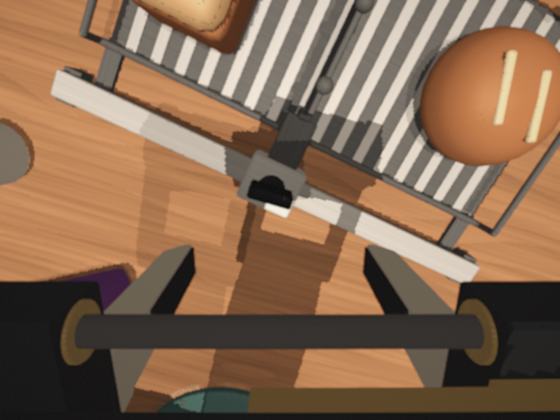

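The wrist view shows the knob bar at about (270,192), the carriage around (272,182), the divider's top edge at (325,85)–(362,5) and the loaf's corner at (230,45). I'll zoom in on the knob and loaf.

Run:
```python
from h import *
import pickle
c=pickle.load(open("wrist.pkl","rb"));i=cv2.imread("pics/w0.png")
a=cv2.resize(i[150:230,220:320],None,fx=6,fy=6,interpolation=cv2.INTER_CUBIC)
a=cv2.convertScaleAbs(a,alpha=2,beta=20)
cv2.imwrite("pics/wc.png",a)
g=i.max(2)[165:215,240:305]
for t in(25,35,45):
    m=(g<t).astype(np.uint8)
    k,_=cv2.findContours(m,0,2);k=max(k,key=cv2.contourArea);r=cv2.minAreaRect(k);print(t,r,cv2.contourArea(k));
    P=[onz(c,x+240,y+165,.112)[:2] for x,y in cv2.boxPoints(r)];print(np.round(P,4).tolist())
# guide bar lower edges -> yaw
for z in(.037,):
    p=onz(c,57,82,z);q=onz(c,474,272,z);d=p-q;print("bar",p,q,np.arctan2(-d[0],d[1]))
```

```text
25 ((31.552413940429688, 24.591035842895508), (42.44995880126953, 25.588821411132812), 15.068489074707031) 784.5
[[0.4772, 0.081], [0.5026, 0.0817], [0.5042, 0.0408], [0.4786, 0.0393]]
35 ((31.264705657958984, 24.441177368164062), (42.928802490234375, 26.436382293701172), 14.03624439239502) 822.0
[[0.4764, 0.0813], [0.5027, 0.0824], [0.505, 0.0412], [0.4786, 0.0391]]
45 ((31.236284255981445, 24.344249725341797), (43.62691879272461, 26.71465492248535), 14.620874404907227) 854.5
[[0.4766, 0.0818], [0.5031, 0.0827], [0.5051, 0.0408], [0.4784, 0.0389]]
bar [0.51907987 0.32064135 0.037     ] [ 0.44819345 -0.22752955  0.037     ] -0.1286007898691735
```

View pics/wc.png

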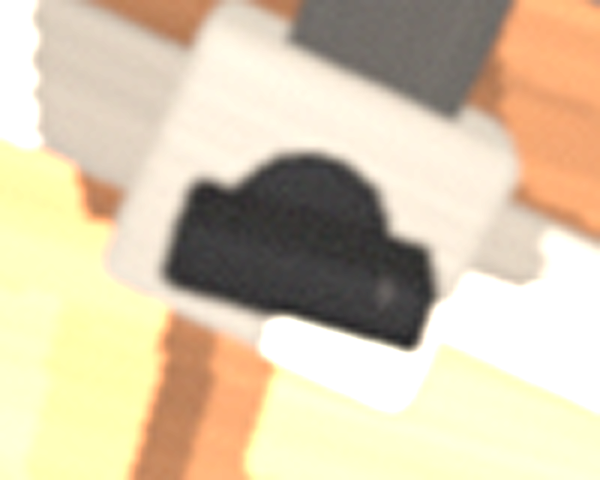

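Run:
```python
from h import *
import pickle
c=pickle.load(open("wrist.pkl","rb"))
p=onz(c,220+166/6,150+277/6,.112);q=onz(c,220+415/6,150+347/6,.112);d=q-p
L=np.linalg.norm(d);u=d/L;n=np.array([-u[1],u[0],0]);n*=np.sign(n[0]);C=(p+q)/2+.007*n
print(p,q,"len",L,"ctr",C,"yaw of bar",np.arctan2(u[1],u[0]))
T=rot(robot.observe()["tool_rot"]);print("tool y yaw",np.arctan2(T[1,1],T[0,1]),"n yaw",np.arctan2(n[1],n[0]),"delta tool",T.T@(C-robot.observe()["ee_pos"]))
for s in [(215,50),(250,0),(323,92),(360,2)]: print(s,onz(c,*s,.114),onz(c,*s,.008))
```

```text
[0.47742314 0.08116589 0.112     ] [0.47835698 0.03873018 0.112     ] len 0.04244598381827861 ctr [0.48488836 0.06010204 0.112     ] yaw of bar -1.5487939775534105
tool y yaw -1.2675022767160633 n yaw 0.022002349241486037 delta tool [ 0.00118954 -0.00788933  0.1652477 ]
(215, 50) [0.59464129 0.14405487 0.114     ] [0.60602493 0.16745056 0.008     ]
(250, 0) [0.64045335 0.12584722 0.114     ] [0.66750006 0.14301774 0.008     ]
(323, 92) [0.59034114 0.04348243 0.114     ] [0.60025457 0.03249257 0.008     ]
(360, 2) [0.66676517 0.03792725 0.114     ] [0.70280784 0.02503807 0.008     ]
```

```bash
python3 -m inch '{"commands":[[[0,0,0],-0.117],[[0,0,0],-0.117],[[0,0,0],-0.117],[[0,0,0],-0.117],[[0,0,0],-0.117],[[0,0,0],-0.117],[[0,0,0],-0.117],[[0,0,0],-0.117],[[0,0,0],-0.117],[[0,0,0],-0.117],[[0,0,0],-0.117]]}'; python3 -m inch '{"commands":[[[0.002,0,0.02],0],[[0.002,0,0.02],0],[[0.001,0,0.02],0],[[0.001,0,0.02],0],[[0,0,0],0],[[0,0,0],0],[[0,0,0],0]]}'
python3 - <<'E'
from h import *
import pickle
c=grab("wrist","w1.png");pickle.dump(c,open("wrist1.pkl","wb"));o=robot.observe();print(o["ee_pos"],o["joints"],c["position"],proj(c,(.485,.058,.112)))
u,v=map(int,proj(c,(.485,.058,.112)))
i=cv2.imread("pics/w1.png");print(u,v)
u0,v0=max(u-60,0),max(v-50,0)
a=cv2.resize(i[v0:v0+100,u0:u0+120],None,fx=6,fy=6,interpolation=cv2.INTER_CUBIC)
cv2.imwrite("pics/wc1.png",cv2.convertScaleAbs(a,alpha=2,beta=20));print(u0,v0)
E
```

```text
t: 2.98
ee_pos: [0.4861, 0.0515, 0.2776]
tool_rot: [0.0, 0.699, 0.715, 0.0]
ft_force: [-0.2, -0.1, 0.1]
grip_width: 0.093
grip_force: 0.0
t: 3.57
ee_pos: [0.4866, 0.0582, 0.1989]
tool_rot: [0.0, 0.7, 0.714, 0.001]
ft_force: [0.3, -0.3, 0.8]
grip_width: 0.0929
grip_force: 0.0
[0.48674327 0.05842541 0.19914569] [ 6.74263274e-02 -2.84866962e-01  1.87935463e+00 -6.32705280e-06
  1.54511093e+00  4.82626526e-02] [0.48576909 0.13545162 0.3459    ] (np.float64(275.2092643467816), np.float64(220.60295343030913))
275 220
215 170
```

View pics/wc1.png

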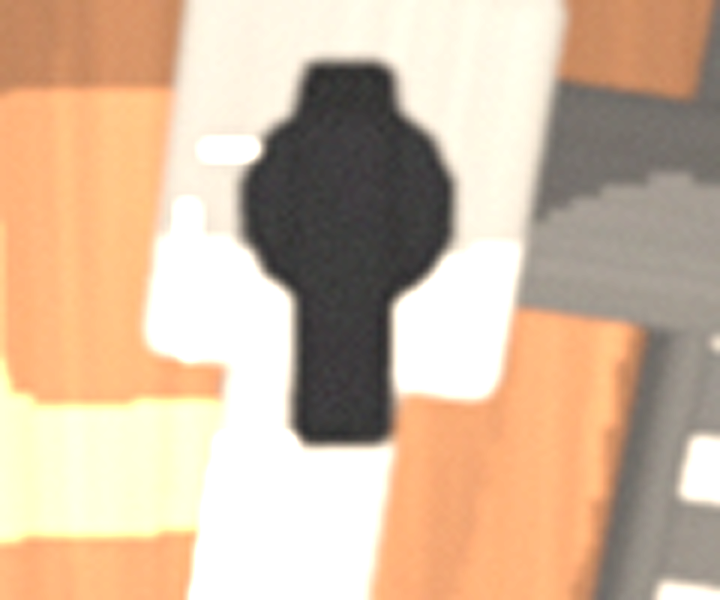

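The crop shows the hub centre at (347,205) and the bar running almost straight up and down, from (344,443) at its -y top edge to (350,62) at the foot of its +y end.

Run:
```python
from h import *
import pickle
c=pickle.load(open("wrist1.pkl","rb"));f=lambda x,y,z:onz(c,215+x/6,170+y/6,z)
a=f(343,443,.112);b=f(350,62,.078);h=f(347,205,.078)
print(a,b,"len",np.linalg.norm((a-b)[:2]),"mid",(a+b)/2,"hub",h)
print("hub w",f(453,205,.078)-f(240,205,.078),"bar w",f(390,400,.112)-f(295,400,.112))
print(f(293,440,.112),f(301,300,.112), f(392,440,.112),f(394,300,.112))
```

```text
[0.48299506 0.03922638 0.112     ] [0.48272278 0.08185011 0.078     ] len 0.04262459330487695 mid [0.48285892 0.06053824 0.095     ] hub [0.48262324 0.06134451 0.078     ]
hub w [0.03004371 0.00060115 0.        ] bar w [0.01204483 0.00023945 0.        ]
[0.47661092 0.03951111 0.112     ] [0.47746652 0.05832552 0.112     ] [0.48923985 0.03976183 0.112     ] [0.48908137 0.05855717 0.112     ]
```

```bash
python3 -m inch '{"commands":[[[0.001,-0.002,0.016],0],[[0.001,-0.002,0.016],0],[[0,0,0.016],0],[[0,0,0.016],0],[[0,0,0.016],0],[[0,0,0.016],0],[[0,0,0],0],[[0,0,0],0]]}'; python3 -m inch '{"commands":[[[0,0,0],0],[[0,0,0],0],[[0,0,0],0],[[0,0,0],0],[[0,0,0],0],[[0,0,0],0],[[0,0,0],0],[[0,0,0],0],[[0,0,0],0],[[0,0,0],0],[[0,0,0],0],[[0,0,0],0]]}' 0 60
python3 -c "
from h import *
o=robot.observe();print(o)"
```

```text
t: 4.28
ee_pos: [0.4825, 0.0607, 0.1023]
tool_rot: [0.0, 0.7, 0.714, 0.0]
ft_force: [1.0, 0.2, 0.6]
grip_width: 0.093
grip_force: 0.0
t: 5.28
ee_pos: [0.4823, 0.0609, 0.1014]
tool_rot: [-0.0, 0.7, 0.714, -0.0]
ft_force: [-0.5, 0.9, 0.4]
grip_width: 0.0178
grip_force: 0.0
{'t': 5.2833, 'joints': array([ 7.30549205e-02, -2.36045168e-01,  2.00102056e+00, -9.50441712e-06,
        1.37664990e+00,  5.30213155e-02]), 'joint_velocities': array([ 0.00056648,  0.00028577, -0.00069369,  0.00052863, -0.00108155,
        0.00010914]), 'effort': array([-4.97031415e-04, -3.95995152e+01, -5.94354522e+01,  7.78597291e-02,
        1.16263021e-02,  3.45486217e-05]), 'ee_pos': array([0.4822651 , 0.0608602 , 0.10143176]), 'tool_rot': array([-7.29178985e-06,  6.99987822e-01,  7.14154779e-01, -1.53270059e-05]), 'ft_force': array([-0.48711645,  0.86436605,  0.39021643]), 'moment': array([-0.02396089, -0.14575412, -0.00193684]), 'grip_force': 0.0, 'grip_width': 0.017778868392965413}
```

```bash
python3 -m inch '{"commands":[[[0,0,0],0],[[0,0,0],0],[[0,0,0],0],[[0,0,0],0],[[0,0,0],0],[[0,0,0],0]]}'; python3 -m inch '{"commands":[[[0.003,0.0005,0],0],[[0.003,0.0005,0],0],[[0.003,0.0005,0],0],[[0.003,0.0005,0],0],[[0.003,0.0005,0],0],[[0.003,0.0005,0],0],[[0.003,0.0005,0],0],[[0.003,0.0005,0],0]]}'
python3 -c "
from h import *
o=robot.observe();print(o['ee_pos'],o['ft_force'],o['moment'],o['grip_force'])"
```

```text
t: 5.78
ee_pos: [0.4817, 0.0609, 0.1015]
tool_rot: [-0.001, 0.7, 0.714, -0.001]
ft_force: [-7.0, -0.3, 3.5]
grip_width: 0.0136
grip_force: 59.9
t: 6.45
ee_pos: [0.485, 0.0849, 0.1014]
tool_rot: [-0.001, 0.7, 0.714, -0.001]
ft_force: [-9.3, -2.3, 5.3]
grip_width: 0.0133
grip_force: 59.9
[0.48504661 0.08488253 0.10141805] [-9.31929841 -2.28248285  5.31625209] [-0.42868329  1.63921702 -0.02350078] 59.946210980415344
```

```bash
python3 -m inch '{"commands":[[[0.003,-0.0002,0],0],[[0.003,0.0004,0],0],[[0.003,0.0004,0],0],[[0.003,0.0004,0],0],[[0.003,0.0004,0],0],[[0.003,0.0004,0],0],[[0.003,0.0004,0],0],[[0.003,0.0004,0],0],[[0.003,0.0004,0],0],[[0.003,0.0004,0],0],[[0,0,0],0],[[0,0,0],0]]}'
python3 - <<'E'
from h import *
o=robot.observe();print(o['ee_pos'],o['ft_force'],o['moment'],o['joints'])
import pickle
s=grab("scene");d=grab("side");pickle.dump((s,d),open("m.pkl","wb"))
a=cv2.resize(s["color"][200:290,285:395],(600,491),interpolation=2);b=cv2.resize(d["color"][160:260,150:290],(600,429),interpolation=2)
cv2.imwrite("pics/mid.png",cv2.cvtColor(np.hstack([cv2.resize(a,(400,327)),cv2.resize(b,(400,327))]),4))
E
```

```text
t: 7.45
ee_pos: [0.4889, 0.1155, 0.1015]
tool_rot: [-0.0, 0.7, 0.714, 0.001]
ft_force: [2.8, 2.9, 0.5]
grip_width: 0.0136
grip_force: 60.0
[0.48888112 0.11553249 0.10152279] [2.77624503 2.89504045 0.48360041] [ 0.4809688  -0.76994956  0.00415889] [ 1.80804366e-01 -1.97642074e-01  1.96887635e+00  8.57376020e-04
  1.36937714e+00  1.60295208e-01]
```

View pics/mid.png

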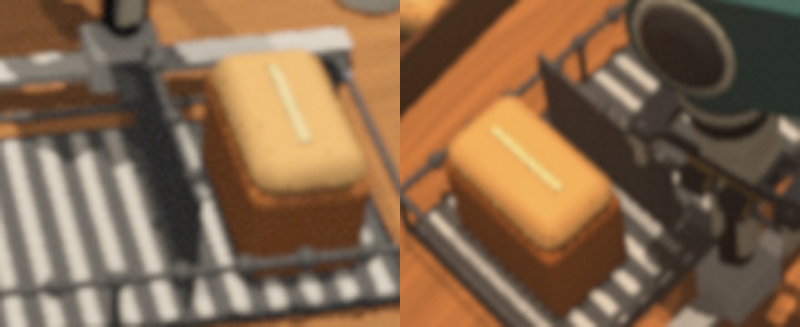

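The picture shows a clear gap between the panel and the loaf, about 40 mm: the panel is at (195,260) and the loaf's near corner at (247,262). I'll go on more slowly.

```bash
python3 -m inch '{"commands":[[[0.002,0.0003,0],0],[[0.002,0.0003,0],0],[[0.002,0.0003,0],0],[[0.002,0.0003,0],0],[[0.002,0.0003,0],0],[[0.002,0.0003,0],0],[[0.002,0.0003,0],0],[[0.002,0.0003,0],0],[[0.002,0.0003,0],0]]}' | egrep 'ee|ft';for i in 1; do python3 -m inch '{"commands":[[[0.001,0.00015,0],0],[[0.001,0.00015,0],0],[[0.001,0.00015,0],0]]}'| egrep 'ee|ft'; python3 -m inch '{"commands":[[[0.001,0.00015,0],0],[[0.001,0.00015,0],0],[[0.001,0.00015,0],0]]}'| egrep 'ee|ft'; done
python3 - <<'E'
from h import *
import pickle
s=grab("scene","s2.png");d=grab("side","d2.png");pickle.dump((s,d),open("m2.pkl","wb"))
s0=pickle.load(open("scene.pkl","rb"))
A=lambda x,y:(205+x/4,180+y/4)
# loaf orange top centroid, before/after
for c in(s0,s):
    h=cv2.cvtColor(c["color"],cv2.COLOR_RGB2HSV)[205:285,335:400];m=cv2.inRange(h,(10,90,190),(25,200,255));M=cv2.moments(m);print(M["m10"]/M["m00"],M["m01"]/M["m00"],M["m00"]/255)
a=cv2.resize(s["color"][195:295,285:405],(720,600),interpolation=2);cv2.imwrite("pics/mid2.png",cv2.cvtColor(a,4))
E
```

```text
ee_pos: [0.4912, 0.1328, 0.1016]
ft_force: [4.6, -4.8, -0.8]
ee_pos: [0.4916, 0.1358, 0.1015]
ft_force: [4.7, -4.7, 0.1]
ee_pos: [0.492, 0.1388, 0.1015]
ft_force: [4.3, -4.0, -0.8]
38.06655755591926 22.292962356792145 1833.0
39.26557191392978 23.020951302378258 1766.0
```

View pics/mid2.png

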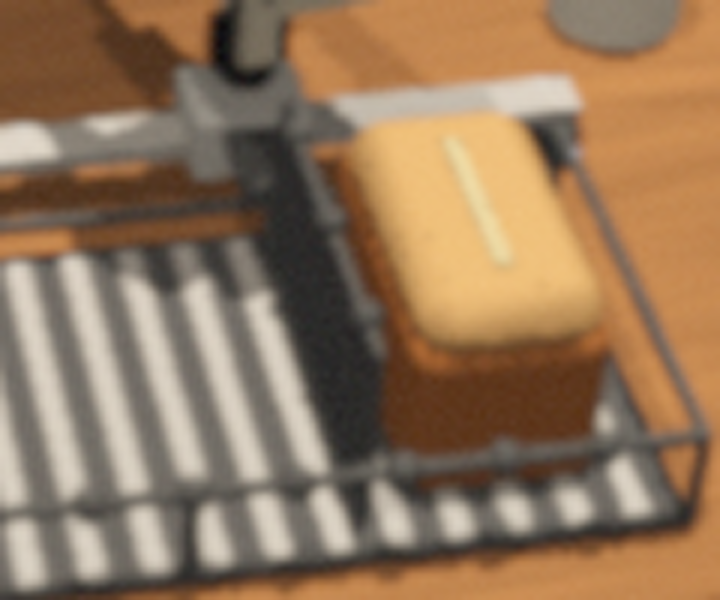

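The panel's edge at (380,400) now stands just left of the loaf's side at (390,430), so the gap is small. I'll creep from here and watch the force.

```bash
python3 -m inch '{"commands":[[[0.001,0.0005,0],0],[[0.0005,0.0001,0],0]]}'| egrep 'ee|ft'; python3 -m inch '{"commands":[[[0.0005,0.0001,0],0],[[0.0005,0.0001,0],0]]}'| egrep 'ee|ft';  python3 -m inch '{"commands":[[[0.0005,0.0001,0],0],[[0.0005,0.0001,0],0]]}'| egrep 'ee|ft'; python3 -m inch '{"commands":[[[0.0005,0.0001,0],0],[[0.0005,0.0001,0],0]]}'| egrep 'ee|ft'
```

```text
ee_pos: [0.4924, 0.1404, 0.1015]
ft_force: [3.1, -4.0, 0.7]
ee_pos: [0.4925, 0.1415, 0.1015]
ft_force: [2.8, -3.3, 1.7]
ee_pos: [0.4927, 0.1426, 0.1015]
ft_force: [2.5, -3.3, 2.0]
ee_pos: [0.4928, 0.1436, 0.1015]
ft_force: [1.3, -3.3, 2.2]
```

```bash
python3 -m inch '{"commands":[[[0.0005,0.0001,0],0],[[0.0005,0.0001,0],0]]}'| egrep 'ee|ft'; python3 -m inch '{"commands":[[[0.0005,0.0001,0],0],[[0.0005,0.0001,0],0]]}'| egrep 'ee|ft';  python3 -m inch '{"commands":[[[0.0005,0.0001,0],0],[[0.0005,0.0001,0],0]]}'| egrep 'ee|ft'
```

```text
ee_pos: [0.493, 0.1446, 0.1015]
ft_force: [0.3, -2.7, 2.4]
ee_pos: [0.4931, 0.1456, 0.1015]
ft_force: [0.2, -3.8, 3.2]
ee_pos: [0.4933, 0.1467, 0.1015]
ft_force: [-0.6, -2.6, 2.9]
```

Run:
```python
from h import *
import pickle
# vision estimate: colour contrast along floor line; project panel front +x lower corner and loaf
s=grab("scene");o=robot.observe();y=-.138
ex=np.array([np.cos(y),np.sin(y),0]);ey=np.array([-np.sin(y),np.cos(y),0])
k=o["ee_pos"].copy();k[2]=0;dv=k+.175*ex
for dx in(.112,.0,-.088):
  for z in(.05,.114): print(dx,z,np.round(proj(s,dv+dx*ex+.003*ey+[0,0,z]),1))
K=lambda x,y:(285+x/6,195+y/6)
# loaf +x,-y vertical edge from the last picture, at bottom and 60% height
for p in[((400,470),.008),((384,370),.085)]:
  P=onz(s,*K(*p[0]),p[1]);print(P,"x'y' rel divider",(P-dv)@ex,(P-dv)@ey)
```

```text
0.112 0.05 [349.7 269.7]
0.112 0.114 [351.4 252.7]
0.0 0.05 [340.5 244.9]
0.0 0.114 [341.9 228.2]
-0.088 0.05 [333.9 227.1]
-0.088 0.114 [335.1 210.7]
[0.75281299 0.13037053 0.008     ] x'y' rel divider 0.08432948872526932 0.019499239788794268
[0.76134222 0.11205242 0.085     ] x'y' rel divider 0.09529752504502759 0.0025285789745636937
```

```bash
python3 -m inch '{"commands":[[[0.0005,0.0001,0],0],[[0.0005,0.0001,0],0]]}'| egrep 'ee|ft'; python3 -m inch '{"commands":[[[0.0005,0.0001,0],0],[[0.0005,0.0001,0],0]]}'| egrep 'ee|ft';  python3 -m inch '{"commands":[[[0.0005,0.0001,0],0],[[0.0005,0.0001,0],0]]}'| egrep 'ee|ft'
```

```text
ee_pos: [0.4935, 0.1476, 0.1015]
ft_force: [-1.6, -3.2, 4.0]
ee_pos: [0.4936, 0.1487, 0.1014]
ft_force: [-1.8, -2.2, 4.3]
ee_pos: [0.4938, 0.1497, 0.1014]
ft_force: [-2.8, -3.7, 4.8]
```

```bash
python3 -m inch '{"commands":[[[0.0005,0.0001,0],0],[[0.0005,0.0001,0],0]]}'| egrep 'ee|ft'
```

```text
ee_pos: [0.4939, 0.1507, 0.1014]
ft_force: [-3.4, -2.6, 5.8]
```

```bash
python3 -m inch '{"commands":[[[0.0005,0,0],0],[[0.0005,0,0],0]]}'| egrep 'ee|ft'; python3 -m inch '{"commands":[[[0.0005,0,0],0],[[0.0005,0,0],0]]}'| egrep 'ee|ft';  python3 -m inch '{"commands":[[[0.0005,0.00005,0],0],[[0.0005,0.00005,0],0]]}'| egrep 'ee|ft'
```

```text
ee_pos: [0.494, 0.1517, 0.1014]
ft_force: [-1.6, -3.2, 3.8]
ee_pos: [0.4941, 0.1527, 0.1015]
ft_force: [-0.1, -3.1, 3.9]
ee_pos: [0.4942, 0.1536, 0.1015]
ft_force: [0.0, -3.7, 3.5]
```

```bash
python3 -m inch '{"commands":[[[0.0005,0.00005,0],0],[[0.0005,0.00005,0],0]]}'| egrep 'ee|ft'; python3 -m inch '{"commands":[[[0.0005,0.00005,0],0],[[0.0005,0.00005,0],0]]}'| egrep 'ee|ft';  python3 -m inch '{"commands":[[[0.0005,0.00005,0],0],[[0.0005,0.00005,0],0]]}'| egrep 'ee|ft'
```

```text
ee_pos: [0.4943, 0.1546, 0.1015]
ft_force: [1.3, -3.7, 3.3]
ee_pos: [0.4945, 0.1556, 0.1015]
ft_force: [2.8, -3.4, 2.7]
ee_pos: [0.4945, 0.1566, 0.1015]
ft_force: [3.3, -3.6, 2.9]
```

```bash
python3 -m inch '{"commands":[[[0.0005,0.0002,0],0],[[0.0005,0.0001,0],0]]}'| egrep 'ee|ft'; python3 -m inch '{"commands":[[[0.0005,0.0001,0],0],[[0.0005,0.0001,0],0]]}'| egrep 'ee|ft';  python3 -m inch '{"commands":[[[0.0005,0.0001,0],0],[[0.0005,0.0001,0],0]]}'| egrep 'ee|ft'
```

```text
ee_pos: [0.4947, 0.1572, 0.1015]
ft_force: [1.7, -10.5, 3.5]
ee_pos: [0.4948, 0.158, 0.1014]
ft_force: [0.2, -9.9, 4.6]
ee_pos: [0.4949, 0.1589, 0.1014]
ft_force: [-0.2, -9.7, 4.6]
```

Run:
```python
from h import *
import pickle
s0=pickle.load(open("m.pkl","rb"))[0];s=grab("scene","s3.png")
for c in(s0,s): # loaf slash (pale stripe) and top mask edges
    h=cv2.cvtColor(c["color"],cv2.COLOR_RGB2HSV)[205:285,335:400];m=cv2.inRange(h,(10,90,150),(25,210,255));r=m[22]>0;print(np.where(r)[0][[0,-1]],np.where(m[30]>0)[0][[0,-1]])
    g=cv2.inRange(h,(18,30,190),(40,125,255));M=cv2.moments(g);print(M["m10"]/M["m00"],M["m01"]/M["m00"],M["m00"]/255)
t=cv2.cvtColor(s0["color"],7)[218:244,352:378];R=cv2.matchTemplate(cv2.cvtColor(s["color"],7)[208:254,342:388],t,5);print(cv2.minMaxLoc(R)[3], R[10,9:13])
```

```text
[11 64] [14 64]
28.495238095238093 26.78095238095238 630.0
[12 64] [15 64]
29.88309636650869 26.24960505529226 633.0
(10, 9) [0.83521867 0.9743695  0.9840289  0.8889617 ]
```

Contact: the y force jumped from 3.5 to 10 N, and the loaf has moved about 1–2 mm at most. I'll relax the push, then start turning slowly.

```bash
python3 -m inch '{"commands":[[[-0.0004,0,0],0],[[0,0,0],0],[[0,0,0],0],[[0,0,0],0]]}'| egrep 'ee|ft'; python3 -c "
from h import *
o=robot.observe();print(o['ft_force'],o['moment'],o['joints'])"
```

```text
ee_pos: [0.4949, 0.1589, 0.1015]
ft_force: [0.1, -7.0, 4.4]
[ 0.11023647 -7.0452056   4.35503419] [-1.34664537 -0.28476637  0.00709509] [ 2.61981364e-01 -1.55338982e-01  1.93245355e+00 -7.28425535e-04
  1.36495172e+00  2.42219594e-01]
```

```bash
cat > st.py <<'E'
from h import *
o=robot.observe();T=rot(o["tool_rot"]);print("t %.2f cw %.4f"%(o["t"],-np.arctan2(T[1,0],T[0,0])),"mz %.3f"%o["moment"][2],np.round(o["ft_force"],1),np.round(o["ee_pos"],4),"j6 %.3f"%o["joints"][5])
E
python3 -m inch '{"commands":[[[-0.0006,0,0],0],[[0,0,0],0],[[0,0,0],0]]}' >/dev/null; python3 st.py
python3 -m inch '{"commands":[[[0,0,0],0.02],[[0,0,0],0.04],[[0,0,0],0.04],[[0,0,0],0.04],[[0,0,0],0.04],[[0,0,0],0.02]]}' >/dev/null; python3 st.py
python3 -m inch '{"commands":[[[0,0,0],0.03],[[0,0,0],0.03],[[0,0,0],0.03],[[0,0,0],0.03],[[0,0,0],0.03]]}' >/dev/null; python3 st.py
```

```text
t 12.92 cw -1.5908 mz -0.120 [ 0.9 -2.5  3.3] [0.495  0.1587 0.1015] j6 0.241
t 13.42 cw -1.3878 mz 0.056 [-0.4 -2.6  3.3] [0.4949 0.1587 0.1014] j6 0.444
t 13.83 cw -1.2391 mz -0.005 [-0.4 -2.9  3.4] [0.495  0.1587 0.1014] j6 0.593
```

```bash
python3 -m inch '{"commands":[[[0,0,0],0.02],[[0,0,0],0.02],[[0,0,0],0.02]]}' >/dev/null; python3 st.py
python3 -m inch '{"commands":[[[0,0,0],0.02],[[0,0,0],0.02],[[0,0,0],0.02]]}' >/dev/null; python3 st.py
python3 -m inch '{"commands":[[[0,0,0],0.02],[[0,0,0],0.02],[[0,0,0],0.02]]}' >/dev/null; python3 st.py
python3 -m inch '{"commands":[[[0,0,0],0.02],[[0,0,0],0.02],[[0,0,0],0.02]]}' >/dev/null; python3 st.py
python3 -m inch '{"commands":[[[0,0,0],0.02],[[0,0,0],0.02],[[0,0,0],0.02]]}' >/dev/null; python3 st.py
```

```text
t 14.08 cw -1.1795 mz 0.065 [-0.  -3.6  4.7] [0.495  0.1587 0.1015] j6 0.652
t 14.33 cw -1.1190 mz -0.023 [-0.5 -2.8  3.8] [0.495  0.1586 0.1014] j6 0.713
t 14.58 cw -1.0588 mz -0.000 [-0.3 -2.7  5.6] [0.495  0.1586 0.1015] j6 0.773
t 14.83 cw -0.9988 mz 0.037 [-0.5 -3.2  4.5] [0.495  0.1586 0.1014] j6 0.833
t 15.08 cw -0.9388 mz 0.035 [-1.1 -3.1  4.9] [0.495  0.1586 0.1015] j6 0.893
```

```bash
python3 -m inch '{"commands":[[[0,0,0],0.02],[[0,0,0],0.02],[[0,0,0],0.02]]}' >/dev/null; python3 st.py
python3 -m inch '{"commands":[[[0,0,0],0.02],[[0,0,0],0.02],[[0,0,0],0.02]]}' >/dev/null; python3 st.py
python3 -m inch '{"commands":[[[0,0,0],0.02],[[0,0,0],0.02],[[0,0,0],0.02]]}' >/dev/null; python3 st.py
python3 -m inch '{"commands":[[[0,0,0],0.02],[[0,0,0],0.02],[[0,0,0],0.02]]}' >/dev/null; python3 st.py
python3 -m inch '{"commands":[[[0,0,0],0.02],[[0,0,0],0.02],[[0,0,0],0.02]]}' >/dev/null; python3 st.py
python3 -m inch '{"commands":[[[0,0,0],0.02],[[0,0,0],0.02],[[0,0,0],0.02]]}' >/dev/null; python3 st.py
```

```text
t 15.33 cw -0.8788 mz 0.059 [-1.5 -2.2  4.7] [0.495  0.1586 0.1014] j6 0.953
t 15.58 cw -0.8188 mz 0.051 [-1.7 -2.9  4.6] [0.495  0.1586 0.1014] j6 1.013
t 15.83 cw -0.7588 mz 0.048 [-2.5 -3.5  4.6] [0.495  0.1586 0.1014] j6 1.073
t 16.08 cw -0.6988 mz 0.027 [-2.2 -3.9  3.7] [0.495  0.1586 0.1014] j6 1.133
t 16.33 cw -0.6388 mz 0.043 [-0.6 -2.4  3.4] [0.495  0.1586 0.1014] j6 1.193
t 16.58 cw -0.5788 mz 0.065 [-1.5 -3.9  4.6] [0.495  0.1586 0.1014] j6 1.253
```

```bash
python3 -m inch '{"commands":[[[0,0,0],0.02],[[0,0,0],0.02],[[0,0,0],0.02]]}' >/dev/null; python3 st.py
python3 -m inch '{"commands":[[[0,0,0],0.02],[[0,0,0],0.02],[[0,0,0],0.02]]}' >/dev/null; python3 st.py
python3 -m inch '{"commands":[[[0,0,0],0.02],[[0,0,0],0.02],[[0,0,0],0.02]]}' >/dev/null; python3 st.py
python3 -m inch '{"commands":[[[0,0,0],0.02],[[0,0,0],0.02],[[0,0,0],0.02]]}' >/dev/null; python3 st.py
python3 -m inch '{"commands":[[[0,0,0],0.02],[[0,0,0],0.02],[[0,0,0],0.02]]}' >/dev/null; python3 st.py
python3 -m inch '{"commands":[[[0,0,0],0.02],[[0,0,0],0.02],[[0,0,0],0.02]]}' >/dev/null; python3 st.py
```

```text
t 16.83 cw -0.5188 mz 0.055 [-2.5 -4.5  4.2] [0.495  0.1586 0.1015] j6 1.313
t 17.08 cw -0.4588 mz 0.002 [-3.4 -3.4  4.9] [0.495  0.1586 0.1015] j6 1.373
t 17.33 cw -0.3988 mz 0.050 [-2.4 -4.2  4.7] [0.495  0.1586 0.1014] j6 1.433
t 17.58 cw -0.3388 mz -0.028 [-2.4 -4.   5.6] [0.495  0.1586 0.1014] j6 1.493
t 17.83 cw -0.2791 mz 0.315 [-2.5 -4.1  4.4] [0.495  0.1586 0.1014] j6 1.553
t 18.08 cw -0.2191 mz 0.293 [-2.8 -5.2  5.3] [0.495  0.1586 0.1015] j6 1.613
```

The screw bit at cw ≈ -0.31, midway between -0.339 and -0.279. The target is -0.31 + 0.785 ≈ +0.477, so about 0.70 rad more.

```bash
python3 -m inch '{"commands":[[[0,0,0],0.02],[[0,0,0],0.02],[[0,0,0],0.02],[[0,0,0],0.02],[[0,0,0],0.02],[[0,0,0],0.02],[[0,0,0],0.02],[[0,0,0],0.02],[[0,0,0],0.02],[[0,0,0],0.02],[[0,0,0],0.02],[[0,0,0],0.02]]}' >/dev/null; python3 st.py
python3 -m inch '{"commands":[[[0,0,0],0.02],[[0,0,0],0.02],[[0,0,0],0.02],[[0,0,0],0.02],[[0,0,0],0.02],[[0,0,0],0.02],[[0,0,0],0.02],[[0,0,0],0.02],[[0,0,0],0.02],[[0,0,0],0.02],[[0,0,0],0.02],[[0,0,0],0.02]]}' >/dev/null; python3 st.py
python3 -m inch '{"commands":[[[0,0,0],0.02],[[0,0,0],0.02],[[0,0,0],0.02],[[0,0,0],0.02],[[0,0,0],0.02],[[0,0,0],0.02],[[0,0,0],0.02],[[0,0,0],0.02],[[0,0,0],0.02],[[0,0,0],0.01]]}' >/dev/null; python3 st.py
python3 -m inch '{"commands":[[[0,0,0],0],[[0,0,0],0],[[0,0,0],0]]}' >/dev/null; python3 st.py
```

```text
t 19.08 cw 0.0208 mz 0.396 [-2.9 -4.7  5.1] [0.495  0.1586 0.1014] j6 1.853
t 20.08 cw 0.2608 mz 0.379 [-3.3 -5.3  5. ] [0.4949 0.1586 0.1014] j6 2.093
t 20.92 cw 0.4510 mz 0.311 [-3.9 -4.7  5.7] [0.4949 0.1586 0.1014] j6 2.283
t 21.17 cw 0.4499 mz 0.354 [-4.2 -5.7  6. ] [0.4949 0.1586 0.1014] j6 2.282
```

```bash
python3 -m inch '{"commands":[[[0,0,0],0.015],[[0,0,0],0.012],[[0,0,0],0],[[0,0,0],0]]}' >/dev/null; python3 st.py
python3 -m inch '{"commands":[[[0,0,0],0],[[0,0,0],0],[[0,0,0],0],[[0,0,0],0],[[0,0,0],0],[[0,0,0],0],[[0,0,0],0],[[0,0,0],0],[[0,0,0],0],[[0,0,0],0],[[0,0,0],0],[[0,0,0],0]]}' 1; python3 st.py
python3 -m inch '{"commands":[[[0,0,-0.005],0],[[0,0,-0.012],0],[[0,0,-0.016],0],[[0,0,-0.016],0],[[0,0,-0.016],0],[[0,0,-0.016],0],[[0,0,-0.016],0],[[0,0,0],0],[[0,0,0],0],[[0,0,0],0]]}' | egrep 'ee|ft'
python3 - <<'E'
from h import *
import pickle
c=grab("wrist","w2.png");pickle.dump(c,open("w2.pkl","wb"));i=cv2.imread("pics/w2.png")
u,v=map(int,proj(c,(.495,.159,.112)));u0,v0=max(u-60,0),max(v-50,0);print(u0,v0)
a=cv2.resize(i[v0:v0+100,u0:u0+120],None,fx=6,fy=6,interpolation=2)
cv2.imwrite("pics/wc2.png",cv2.convertScaleAbs(a,alpha=2,beta=20))
E
python3 st.py
```

```text
t 21.50 cw 0.4769 mz 0.340 [-3.7 -4.3  4.6] [0.4949 0.1586 0.1014] j6 2.309
t: 22.5
ee_pos: [0.495, 0.1586, 0.1015]
tool_rot: [-0.0, 0.972, -0.236, 0.0]
ft_force: [-0.6, -0.5, 0.7]
grip_width: 0.0887
grip_force: 0.0
t 22.50 cw 0.4763 mz -0.000 [-0.6 -0.5  0.7] [0.495  0.1586 0.1015] j6 2.308
ee_pos: [0.4948, 0.1586, 0.198]
ft_force: [-0.7, -0.5, -0.8]
218 172
t 23.38 cw 0.4762 mz 0.031 [-0.1  0.5 -0. ] [0.4947 0.1585 0.1976] j6 2.308
```

View pics/wc2.png

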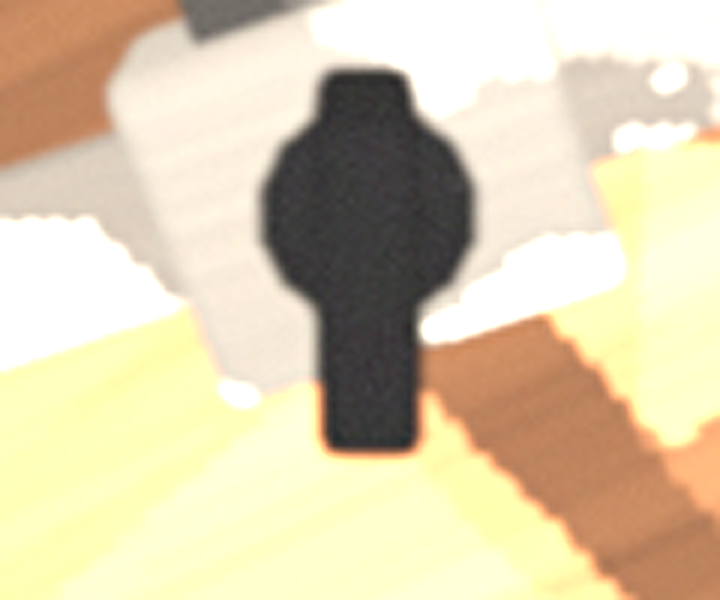

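The bar at (369,260) is still square to the tool, so the knob turned with the fingers and didn't slip. The gripper is clear.

```bash
python3 -c "
from station import robot
print(robot.finish_job())"
```

```text
the job is handed in; nothing more can be done
None
```

I slid the divider up against the tin loaf (it nudged the loaf about 2 mm), tightened the knob about 45° past the bite (within about 2°), let go and handed the job in at about 23 s; I don't have the verdict.

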